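# Dry-lay a small cupboard door frame on the assembly board

## Task

Lay the four loose parts of the small cupboard door out dry on the white assembly board, flat, square and butted up close to one another and to the board's oblong stop blocks (gaps of a few millimetres do no harm), ready for the joints to be marked. The long stile with the two round hinge bores goes, bores up, along the stop blocks on the left or right edge as seen from the robot, and the plain stile parallel to it on the other side, each with one end against the stop blocks of the near or far edge; between the stiles go the short rails, the wide one at that same end by the stop blocks and the narrow one at the opposite end, each flush with the ends of the stiles. Leave the hole saw and the screwdriver where they are.

Things in the scene. Friction and masses are not known exactly. Their poses are not given: they have to be found in the camera images.
- hinge_stile: loose straight piece of wood, 200 long (its x) x 48 wide (y) x 20 mm thick, with two round blind bores 35 mm across, 12 mm deep in its top face, 55 mm either side of the middle; 0.13 kg. Origin: middle of the underside, z up. The same either way round. Starts flat on the bench, bores up, within 0.2 rad of world x, in one of four spots left and right of the board
- plain_stile: loose piece of the same wood and size, 200 (x) x 48 (y) x 20 mm, without bores; about 0.14 kg. Origin: middle of the underside, z up. Starts like the hinge stile
- wide_rail: loose short piece of the same wood, 104 long (x) x 62 wide (y) x 20 mm thick; about 0.09 kg. Origin: middle of the underside, z up. Starts like the hinge stile
- narrow_rail: loose short piece of the same wood, 104 long (x) x 38 wide (y) x 20 mm thick; about 0.055 kg. Origin: middle of the underside, z up. Starts like the hinge stile
- board: white-topped assembly board fixed to the bench, 290 x 290 x 12 mm. Origin: middle of the underside, z up; parts lie on its top, 12 mm higher. Turned up to 0.3 rad from world axes. Opposite each pair of stop blocks is a pair of fixed round grey cams, 36 mm across, 22 mm high, centres 122 mm from the board's middle and 75 mm either side of the edge's; the frame (200 x 200 mm) stays 14 mm clear of them
- side_stop: two fixed dark oblong wooden blocks on the board's left or right (+y or -y) edge, changing from start to start. Each 52 (x) x 24 (y) x 16 mm high, at x = -79 and +79 mm. Origin: midway between them, on the board's top, 122 mm from the board's middle; axes as the board's. Their inner faces, against which the hinge stile lies, are 12 mm from the origin towards the board's middle
- end_stop: two fixed dark oblong wooden blocks on the board's near or far (-x or +x) edge, changing from start to start. Each 24 (x) x 52 (y) x 16 mm high, at y = -79 and +79 mm. Origin: midway between them, on the board's top, 122 mm from the board's middle; axes as the board's. Their inner faces, 12 mm from the origin, meet an end of each stile and are in line with the wide rail's outer edge
- hole_saw: bystander: white hole saw standing mouth down, 76 mm across, 88 mm high with its shank. Origin: middle of the underside
- screwdriver: bystander: screwdriver with a blue handle, about 200 mm long, lying on the bench. Origin: on its axis
There are look-alikes about, which are no part of the job. What is shaped like the hinge_stile but green is not meant.

How it is judged (in metres and radians):
At the end, for the whole second after the job is handed in: All four parts lie flat on the board, bores up, at rest, square to it within 0.08 rad. Hinge stile within 10 mm of the side blocks; both stiles within 10 mm of the end blocks; rail ends within 10 mm of both, wide rail at the blocked end, narrow at the other, flush within 10 mm (z of hinge_stile in the frame of board between 0.009 and 0.016 m and angle between each of hinge_stile, plain_stile, wide_rail, narrow_rail's own z axis and vertical below 0.06 rad and angle between the x axis of each of hinge_stile, plain_stile and the x axis of board, either way round below 0.08 rad and linear speed of each of hinge_stile, plain_stile, wide_rail, narrow_rail below 0.02 m/s and z of plain_stile in the frame of board between 0.009 and 0.016 m and z of wide_rail in the frame of board between 0.009 and 0.016 m and angle between the x axis of each of wide_rail, narrow_rail and the y axis of board, either way round below 0.08 rad and z of narrow_rail in the frame of board between 0.009 and 0.016 m and y of hinge_stile in the frame of side_stop between -0.046 and 0.046 m and x of hinge_stile in the frame of end_stop between -0.122 and 0.122 m and x of plain_stile in the frame of end_stop between -0.122 and 0.122 m and y of wide_rail in the frame of hinge_stile between -0.086 and 0.086 m and y of wide_rail in the frame of plain_stile between -0.086 and 0.086 m and y of narrow_rail in the frame of hinge_stile between -0.086 and 0.086 m and y of narrow_rail in the frame of plain_stile between -0.086 and 0.086 m and x of wide_rail in the frame of end_stop between -0.053 and 0.053 m and x of wide_rail in the frame of hinge_stile between -0.079 and 0.079 m and x of narrow_rail in the frame of hinge_stile between -0.091 and 0.091 m and (x of narrow_rail in the frame of end_stop above 0.183 m or x of narrow_rail in the frame of end_stop below -0.183 m)); the robot touches nothing.
It fails at once if the hole saw is pushed away or knocked over (distance of hole_saw from where it was at the start of the episode above 0.02 m or angle between hole_saw's own z axis and vertical above 0.4 rad).
It fails at once if the screwdriver is pushed away or knocked over (distance of screwdriver from where it was at the start of the episode above 0.02 m).
It also fails if it takes over 112 s, if anything falls off the work surface, if the arm or the gripper's body presses on something with over 40 N, if the wrist force passes 120 N, or if a joint passes its speed limit or range.

## Robot

A 6-joint arm with a two-finger parallel gripper is mounted at the origin on the work surface. World frame = base frame: x ahead of the robot, y to its left, z up, the work surface at z = 0. Lengths are in mm, angles in rad, forces in N, time in s.
With the tool pointing down it reaches from about 350 to 800 mm from the base axis. Payload 7.3 kg.
Tool frame: the origin (TCP) lies on the centre line of the jaws, within the pads' length; the fingertips stand 25 mm ahead of it and the grasp point (between the pads) lies 6 mm ahead of it; z points along the fingers, y is the direction in which the jaws open and shut (so a half turn about z gives the same grasp; the last joint's range is limited). The gripper opens to 85 mm and grips with 20 to 120 N. Pads are 22 mm wide; open, the fingers measure 114 mm over their backs; the gripper's body (76 mm by 85 mm) begins 54 mm behind the grasp point. The pads swing forward as they close: fully open they stand 13 mm farther back than shut.
Start: joints at [-1.356, 0.342, 1.524, -0, 1.275, -0.146], TCP at [185.36, -491.207, 256.322] pointing down, gripper open.
Joint ranges: [-2.53, 2.53], [-0.77, 2.02], [0.04, 2.7], [-1, 4.14], [0.28, 2.66], [-3.11, 3.11]. Speed limits (rad/s): [2.57, 2.57, 3.14, 3.14, 3.14, 3.14].

## Interface

Orientations are given as a 3x3 rotation matrix whose columns are the frame's x, y, z axes.
In Python, from plant import env gives the robot as it stands. Calls block until the motion is done:
- env.reach(position, orientation): joint-space move of the TCP to a pose.
- env.move_straight(position, speed=150, rotation=None, stop_force=None): straight line of the TCP; rotation=None keeps the orientation; speed is the mean speed in mm/s. With stop_force (N) it stops when the force on the tool has changed by that much, and returns True; else False.
- env.move_j(angles): joint-space move.
- env.command_gripper(opening, effort=None): opening from 0.0 (shut) to 1.0 (fully open); effort is the grip in N (None keeps the last); returns when the fingers have stopped.
- env.hold(seconds).
- env.solve_ik(position, orientation): joint angles nearest the present ones, or None.
- env.observe(): the state.
- env.snapshot(name): name is "scene" or "top" or "wrist"; returns a dict with "image" (420x560x3 uint8, red, green, blue), "intrinsics" (3x3 intrinsics, pixels), "R" (3x3) and "t" (3): a world point X has camera coordinates R X + t. Camera axes: x right, y down, z forward; pixel columns grow to the right and rows downward; lengths in mm; the calibration is good to about 2 mm. A picture is of the moment at which its call begins. There is no depth.
A pose or a line that the arm cannot do raises env.Unreachable and nothing moves.
- env.close_job(): hands the job in, once; it reports no verdict.
The state is a dict: "time_s": time; "joint_positions": joint angles; "qvel": joint speeds; "joint_efforts": joint torques, N m; "position": TCP position; "orientation": TCP orientation; "force": force on the tool from outside, world axes, zero at the start; "torque": the same for the moment, N m; "opening": opening from 0.0 (shut) to 1.0 (fully open).
Only numpy, scipy, OpenCV 4.12 (cv2) and the standard library are available. Lean on these libraries where they do the work, as an engineer would, in place of code of your own. Each camera call takes 0.05 s, during which the arm holds its last target.

## Working session

There is one attempt and no reset: what is moved stays moved. The work goes in short steps, each a Python script; the robot and the scene stay as the last script left them, time stands still between calls to the robot, and variables do not carry over. Pictures are saved under pics/ and viewed, and the job is handed in when it is done.

```bash
ls; mkdir -p pics; python3 - <<'E'
from plant import env
import cv2
for n in ("scene","top"):
    s=env.snapshot(n); cv2.imwrite(f"pics/{n}0.png",s["image"][:,:,::-1]); print(n,s["intrinsics"],s["R"],s["t"])
print(env.observe()["time_s"])
E
```

```text
pics
scene [[434.62269828   0.         281.23406413]
 [  0.         434.62269828 210.44294559]
 [  0.           0.           1.        ]] [[ 0.77209459  0.63550661 -0.00113755]
 [ 0.5143323  -0.62592593 -0.58624142]
 [-0.37327232  0.45204875 -0.81013561]] [-386.88388966 -339.07518363 1684.99677087]
top [[466.98704021   0.         287.45666788]
 [  0.         466.98704021 207.36748914]
 [  0.           0.           1.        ]] [[ 0.01112971 -0.99993489 -0.00251966]
 [-0.98303972 -0.0104803  -0.18309305]
 [ 0.18305472  0.0045147  -0.98309236]] [ -88.65730355  604.33139102 1507.0162264 ]
0.1
```

View pics/top0.png

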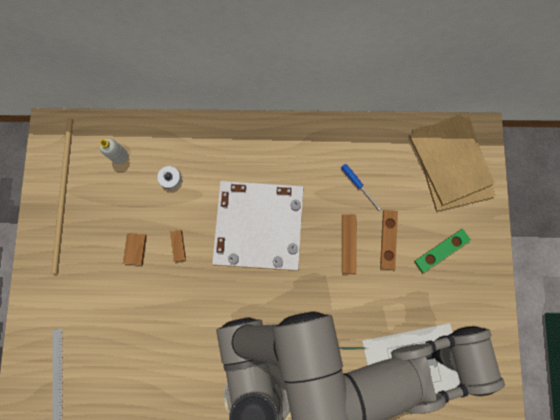

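View pics/scene0.png

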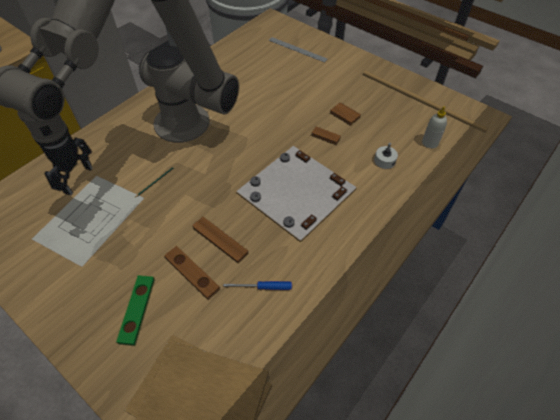

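The top view shows the board at about (258,225), with side blocks on its left (+y) and end blocks on its far edge (+x). The plain stile is at (349,244), the hinge stile at (389,240), the wide rail at (134,249) and the narrow rail at (178,246). The green decoy is at (442,250). Next I'll measure colour masks.

```bash
cat > h.py <<'E'
import numpy as np, cv2
from plant import env
def ray(s,uv,z):
    K,R,t=s["intrinsics"],s["R"],s["t"]
    uv=np.atleast_2d(np.asarray(uv,float)); d=np.c_[uv,np.ones(len(uv))]@np.linalg.inv(K).T@R
    c=-R.T@t; return c+d*((z-c[2])/d[:,2])[:,None]
def proj(s,X):
    p=np.atleast_2d(X)@s["R"].T+s["t"]; p=p@s["intrinsics"].T; return p[:,:2]/p[:,2:]
def wood(img):
    h=cv2.cvtColor(img,cv2.COLOR_RGB2HSV); return h
def rectw(s,cnt,z):
    P=ray(s,cnt.reshape(-1,2),z)[:,:2].astype(np.float32)
    (c,wh,a)=cv2.minAreaRect(P); a=np.radians(a)
    if wh[0]<wh[1]: wh=wh[::-1]; a+=np.pi/2
    a=(a+np.pi/2)%np.pi-np.pi/2
    return np.array(c),wh,a
E
python3 - <<'E'
from h import *
s=env.snapshot("top"); im=s["image"]; h=cv2.cvtColor(im,cv2.COLOR_RGB2HSV)
for p in [(349,244),(389,240),(134,249),(178,246),(320,230),(225,199),(258,225),(295,205),(60,200),(169,190)]: print(p,im[p[1],p[0]],h[p[1],p[0]])
m=((h[:,:,0]<14)&(h[:,:,1]>130)).astype(np.uint8)*255
cs,_=cv2.findContours(m,cv2.RETR_EXTERNAL,cv2.CHAIN_APPROX_NONE)
for c in cs:
    if cv2.contourArea(c)>40:
        print(cv2.boundingRect(c),cv2.contourArea(c),rectw(s,c,20))
cv2.imwrite("pics/z0.png",cv2.resize(im[150:290,110:420],None,fx=2.5,fy=2.5,interpolation=cv2.INTER_CUBIC)[:,:,::-1])
cv2.imwrite("pics/m0.png",m)
s=env.snapshot("wrist"); cv2.imwrite("pics/w0.png",s["image"][:,:,::-1]);o=env.observe();print(s["intrinsics"],-s["R"].T@s["t"],s["R"],o["position"],o["orientation"])
E
```

```text
(349, 244) [135  93  56] [ 14 149 135]
(389, 240) [146 100  57] [ 14 155 146]
(134, 249) [148 102  59] [ 14 153 148]
(178, 246) [148 103  60] [ 15 152 148]
(320, 230) [162 141 106] [ 19  88 162]
(225, 199) [93 56 36] [ 11 156  93]
(258, 225) [199 196 194] [ 12   6 199]
(295, 205) [147 147 146] [ 30   2 147]
(60, 200) [177 149 104] [ 18 105 177]
(169, 190) [111  94  70] [ 18  94 111]
(383, 250, 11, 11) 65.5 (array([ 452.20236206, -422.48736572]), (33.818206787109375, 33.41365051269531), np.float64(-1.3983538332483647))
(385, 219, 11, 10) 65.5 (array([ 559.85644531, -431.26239014]), (34.537689208984375, 30.93020248413086), np.float64(-1.5600716376853092))
[[297.372061     0.         277.59926508]
 [  0.         297.372061   210.1928953 ]
 [  0.           0.           1.        ]] [ 263.16793489 -461.69208212  372.96903401] [[ 3.53508682e-01 -9.35431142e-01 -4.35155438e-04]
 [-8.85977801e-01 -3.34968956e-01  3.20685415e-01]
 [-3.00124888e-01 -1.12979540e-01 -9.47185660e-01]] [ 185.30233368 -491.020616    255.91126094] [[ 9.35621821e-01  3.53003921e-01 -2.00430129e-04]
 [ 3.53003965e-01 -9.35621483e-01  8.01019453e-04]
 [ 9.52362726e-05 -8.20203909e-04 -9.99999659e-01]]
```

View pics/z0.png

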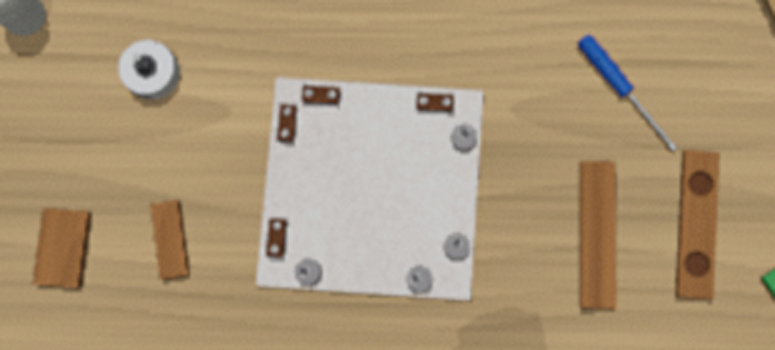

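View pics/w0.png

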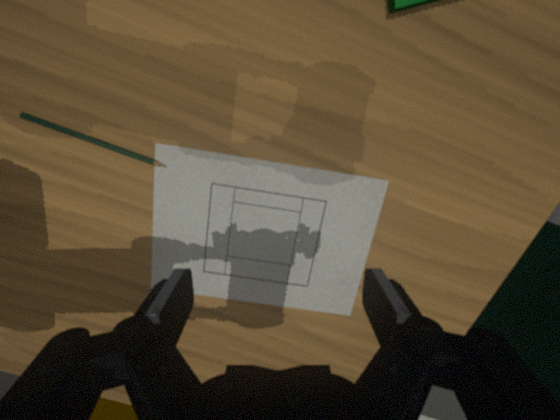

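The wide, narrow and plain pieces show clearly in the zoom, and the screwdriver tip lies close to the hinge stile's far-left corner. Now a coarse measurement with better thresholds.

```bash
python3 - <<'E'
from h import *
s=env.snapshot("top"); im=s["image"]; h=cv2.cvtColor(im,cv2.COLOR_RGB2HSV)
m=((h[:,:,0]<18)&(h[:,:,1]>125)).astype(np.uint8)*255
m[:150]=0;m[290:]=0
cs,_=cv2.findContours(m,cv2.RETR_EXTERNAL,cv2.CHAIN_APPROX_NONE)
for c in cs:
    if cv2.contourArea(c)>40:
        print(cv2.boundingRect(c),cv2.contourArea(c),rectw(s,c,20))
w=((h[:,:,1]<40)&(h[:,:,2]>110)).astype(np.uint8)*255
w[:,:190]=0;w[:,330:]=0;w[300:]=0;w[:150]=0
w=cv2.morphologyEx(w,cv2.MORPH_CLOSE,np.ones((9,9)))
c=max(cv2.findContours(w,cv2.RETR_EXTERNAL,cv2.CHAIN_APPROX_NONE)[0],key=cv2.contourArea)
print("board",rectw(s,c,12))
hs=ray(s,[169,178],70);print("saw~",hs); print("tip",ray(s,[[379,210],[344,167]],5))
B=np.array([575,0])
for y in (-30,170,-250,-420): 
  for yaw in (0,np.pi/2,-np.pi/2):
    cx,sx=np.cos(yaw),np.sin(yaw)
    q=env.solve_ik([500,y,200],np.array([[cx,sx,0],[sx,-cx,0],[0,0,-1.]]));print(y,yaw,None if q is None else np.round(q,2))
E
```

```text
(426, 255, 8, 9) 42.5 (array([ 441.78265381, -560.90002441]), (25.318389892578125, 24.33318328857422), np.float64(0.7691488194273024))
(123, 233, 23, 32) 542.5 (array([464.79046631, 433.00759888]), (104.15139770507812, 65.07344055175781), np.float64(-0.05744997735129864))
(170, 230, 15, 32) 311.5 (array([476.94235229, 287.6055603 ]), (104.23453521728516, 38.65323257446289), np.float64(0.19075923282614937))
(342, 215, 15, 59) 751.5 (array([ 489.53897095, -290.71520996]), (197.10470581054688, 46.782169342041016), np.float64(-0.010245713345752527))
(380, 210, 18, 60) 775.5 (array([ 505.94296265, -425.20147705]), (200.47134399414062, 49.39694595336914), np.float64(-0.07400298826474039))
board (array([553.81262207,  17.73718262]), (289.5781555175781, 288.5447082519531), np.float64(-0.055707870524223324))
saw~ [[698.62242325 316.58076425  70.        ]]
tip [[ 608.82577545 -397.87120392    5.        ]
 [ 761.02372506 -278.80946497    5.        ]]
-30 0 [-0.21  0.35  1.68 -0.    1.11  1.36]
-30 1.5707963267948966 [-0.21  0.35  1.68 -0.    1.11 -0.21]
-30 -1.5707963267948966 [-0.21  0.35  1.68 -0.    1.11  2.93]
170 0 [ 0.18  0.4   1.6  -0.    1.14  1.75]
170 1.5707963267948966 [ 0.18  0.4   1.6  -0.    1.14  0.18]
170 -1.5707963267948966 [ 0.18  0.4   1.6  -0.    1.14 -2.96]
-250 0 [-0.6   0.45  1.51 -0.    1.17  0.97]
-250 1.5707963267948966 [-0.6   0.45  1.51 -0.    1.17 -0.6 ]
-250 -1.5707963267948966 [-0.6   0.45  1.51 -0.    1.17  2.54]
-420 0 [-0.82  0.62  1.22 -0.    1.3   0.75]
-420 1.5707963267948966 [-0.82  0.62  1.22 -0.    1.3  -0.82]
-420 -1.5707963267948966 [-0.82  0.62  1.22 -0.    1.3   2.33]
```

Part and board sizes agree with the given ones within about 3 mm. Next is a refined look at the board with the wrist camera, with a view of both stiles on the way.

```bash
cat >> h.py <<'E'
def Rz(yaw):
    c,s=np.cos(yaw),np.sin(yaw); return np.array([[c,s,0],[s,-c,0],[0,0,-1.]])
def look(name):
    s=env.snapshot("wrist"); cv2.imwrite(f"pics/{name}.png",s["image"][:,:,::-1]); np.savez(f"pics/{name}.npz",**s); return s
E
python3 - <<'E'
from h import *
env.reach([495,17,200],Rz(0)); look("wb")
env.reach([450,-365,200],Rz(0)); look("ws"); print(env.observe()["time_s"],env.observe()["force"])
E
```

```text
3.925 [-0.82883029  0.78996063  0.13509776]
```

View pics/wb.png

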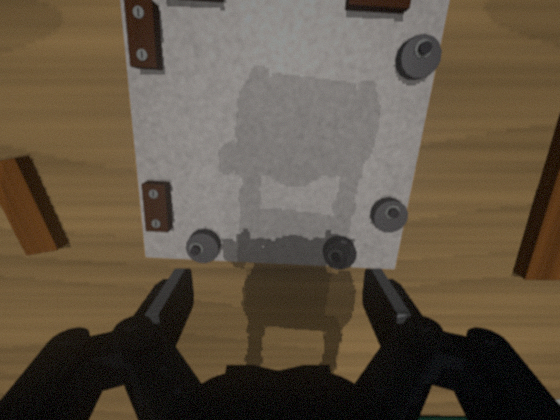

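View pics/ws.png

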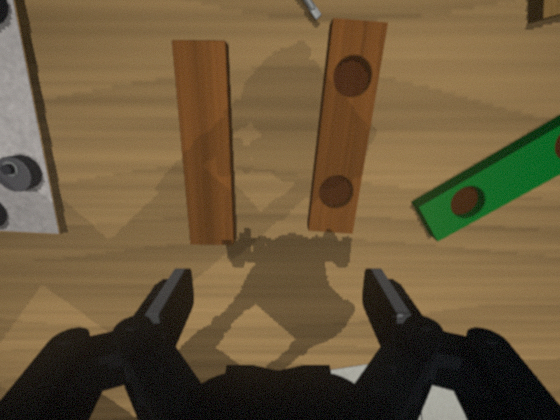

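The wrist views show both stiles whole, with top faces at about (173..235, 41..243) and (310..386, 20..232). They also show the board's near, left and right edges. I'll fit lines next.

```bash
python3 - <<'E'
from h import *
# board: white mask edges
s=dict(np.load("pics/wb.npz")); im=s["image"]; h=cv2.cvtColor(im,cv2.COLOR_RGB2HSV)
g=cv2.GaussianBlur(h[:,:,1],(3,3),0).astype(int)
w=(g<70)&(h[:,:,2]>50)
L=[];Rr=[];N=[]
for r in list(range(80,175))+list(range(238,252)):
    row=np.where(w[r,100:330])[0]
    L.append((100+row[0]-.5,r))
for r in range(15,262):
    if 0<=r<=0: continue
    row=np.where(w[r,300:470])[0]; Rr.append((300+row[-1]+.5,r))
for c in list(range(155,185))+list(range(350,355))+list(range(365,392)):
    col=np.where(w[230:290,c])[0]; N.append((c,230+col[-1]+.5))
def fit(pts,z):
    P=ray(s,pts,z)[:,:2].astype(np.float32)
    for _ in range(2):
        vx,vy,x,y=cv2.fitLine(P,cv2.DIST_HUBER,0,.01,.01).ravel(); d=np.abs((P-[x,y])@np.array([-vy,vx])); P=P[d<max(1.5,2*np.median(d))]
    print(len(P),d.max(),"dir",np.arctan2(vy,vx),"pt",x,y); return np.array([x,y]),np.array([vx,vy])
l=fit(L,12);r=fit(Rr,12);n=fit(N,12)
def X(a,b):
    t=np.linalg.solve(np.c_[a[1],-b[1]],b[0]-a[0]); return a[0]+t[0]*a[1]
nl,nr=X(l,n),X(r,n); print(nl,nr,np.linalg.norm(nl-nr))
b=np.arctan2(*( (nl-nr)[::-1]))-np.pi/2; ax=np.array([np.cos(b),np.sin(b)]);print("yaw",b,"centre",(nl+nr)/2+145*ax)
# cams tops hand picks & blocks at z 28/34
np.set_printoptions(suppress=True,precision=1)
print("side blk inner top corners",ray(s,[[156,1],[160,69],[168,182],[172,230]],28))
# stiles
s=dict(np.load("pics/ws.npz")); im=s["image"]; h=cv2.cvtColor(im,cv2.COLOR_RGB2HSV)
for p in [(205,150),(232,150),(345,130),(322,130),(270,100),(210,230)]: print(p,h[p[1],p[0]])
P=ray(s,[[173,41],[226,41],[235,242],[190,243]],20);print(P,np.linalg.norm(np.diff(P,axis=0),axis=1))
P=ray(s,[[332,20],[386,23],[352,232],[310,229]],20);print(P,np.linalg.norm(np.diff(P,axis=0),axis=1), P.mean(0))
E
```

```text
109 0.60177135 dir -0.053463884 pt 545.36475 161.27737
220 1.573582 dir -0.054893408 pt 519.7159 -125.9186
53 22.269032 dir -1.5134189 pt 384.52722 47.01016
[377.4475  170.26344] [ 394.06372 -119.01419] 289.7545
yaw 0.05737734 centre [530.51697   33.939774]
side blk inner top corners [[663.6 117.   28. ]
 [612.3 120.2  28. ]
 [510.1 125.3  28. ]
 [458.5 127.2  28. ]]
(205, 150) [ 15 167  93]
(232, 150) [ 15 120  83]
(345, 130) [ 15 175 108]
(322, 130) [ 15 186 107]
(270, 100) [ 18 133 113]
(210, 230) [ 15 161  95]
[[ 590.9 -271.1   20. ]
 [ 591.  -318.    20. ]
 [ 396.2 -317.4   20. ]
 [ 394.9 -268.    20. ]] [ 46.9 194.8  49.4]
[[ 607.3 -410.9   20. ]
 [ 605.1 -458.    20. ]
 [ 408.3 -444.5   20. ]
 [ 411.7 -398.9   20. ]] [ 47.2 197.3  45.7] [ 508.1 -428.1   20. ]
```

The near-edge fit disagrees with the side edges: its residual is 22 mm, so the mask leaked into the shadow. I'll refit it robustly and cross-check against the side blocks.

```bash
python3 - <<'E'
from h import *
np.set_printoptions(suppress=True,precision=2)
s=dict(np.load("pics/wb.npz")); im=s["image"]; h=cv2.cvtColor(im,cv2.COLOR_RGB2HSV)
sat=cv2.GaussianBlur(h[:,:,1],(3,3),0).astype(int)
pts=[]
for c in list(range(152,185,3))+list(range(362,394,3)):
    col=sat[245:285,c]; k=np.argmax(col>70) ; pts.append((c,244.5+k))
print(pts)
b=-0.0542; ax=np.array([np.cos(b),np.sin(b)]); ay=np.array([-ax[1],ax[0]])
P=ray(s,pts,12)[:,:2]; print("near edge u:",P@ax, "dir",np.polyfit(P[:,1],P[:,0],1))
vL=np.array([545.365,161.277])@ay; vR=np.array([519.716,-125.919])@ay; print("width",vL-vR)
u0=np.median(P@ax)+145; c=u0*ax+(vL+vR)/2*ay; print("centre",c)
np.set_printoptions(suppress=True,precision=1)
Q=ray(s,[[156,1],[160,69],[168,182],[172,230]],28)[:,:2]-c; print("blocks in board",np.c_[Q@ax,Q@ay])
cv2.imwrite("pics/zb.png",cv2.resize(im[0:280,110:460],None,fx=2.2,fy=2.1)[:,:,::-1])
E
```

```text
[(152, np.float64(257.5)), (155, np.float64(257.5)), (158, np.float64(257.5)), (161, np.float64(257.5)), (164, np.float64(258.5)), (167, np.float64(258.5)), (170, np.float64(258.5)), (173, np.float64(258.5)), (176, np.float64(258.5)), (179, np.float64(258.5)), (182, np.float64(258.5)), (362, np.float64(267.5)), (365, np.float64(268.5)), (368, np.float64(272.5)), (371, np.float64(278.5)), (374, np.float64(279.5)), (377, np.float64(281.5)), (380, np.float64(244.5)), (383, np.float64(268.5)), (386, np.float64(268.5)), (389, np.float64(268.5)), (392, np.float64(269.5))]
near edge u: [408.64 408.83 409.01 409.2  408.09 408.28 408.46 408.65 408.83 409.01
 409.2  408.66 407.55 402.49 394.72 393.58 391.08 438.86 408.67 408.85
 409.04 407.92] dir [  0.06 408.03]
width 288.1637592894449
centre [555.36  16.44]
blocks in board [[ 102.7  106.3]
 [  51.3  106.7]
 [ -51.1  106.2]
 [-102.7  105.3]]
```

View pics/zb.png

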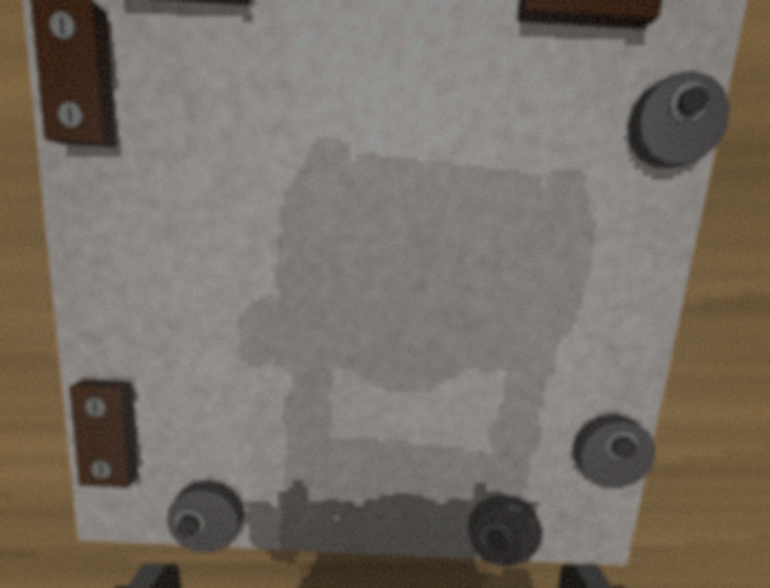

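```bash
cat >> h.py <<'E'
C=np.array([555.2,16.6]); B=-0.0545
AX=np.array([np.cos(B),np.sin(B)]); AY=np.array([-AX[1],AX[0]])
def bw(u,v,z): 
    p=C+u*AX+v*AY; return [p[0],p[1],z]
def st(m=""):
    o=env.observe(); print(m,round(o["time_s"],2),np.round(o["position"],1),"F",np.round(o["force"],1),"op",round(o["opening"],3))
E
python3 - <<'E'
from h import *
s=dict(np.load("pics/ws.npz")); P=ray(s,[[352,76],[336,191]],20); print(P,P.mean(0))
x,y,yaw=506.5,-427,-0.072
env.command_gripper(0.8,50)
env.reach([x,y,120],Rz(yaw)); env.move_straight([x,y,40],speed=150); st()
hit=env.move_straight([x,y,20],speed=30,stop_force=5); st(hit)
z=env.observe()["position"][2]
if hit: z+=4; env.move_straight([x,y,z],speed=60)
env.command_gripper(0.3,50); st("closed")
env.move_straight([x,y,z+5],speed=60);st("up")
look("g1")
E
```

```text
[[ 562.834257   -431.83845357   20.        ]
 [ 454.07070755 -424.21171839   20.        ]] [ 508.45248227 -428.02508598   20.        ]
 5.46 [ 507.  -427.5   41.8] F [0.8 0.6 0. ] op 0.801
False 6.28 [ 506.6 -427.1   20. ] F [ 0.1 -0.6 -0.4] op 0.8
closed 6.59 [ 507.6 -427.9   22.6] F [ 0.7  1.  11.6] op 0.547
up 6.84 [ 506.5 -427.1   25.3] F [-0.  -0.4 -0.7] op 0.552
```

View pics/g1.png

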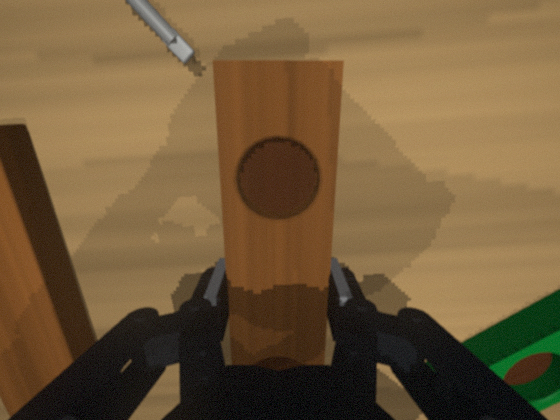

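Hinge stile is held (opening 0.55 ≈ 47 mm); the far end is at row 61 and the bore at (278,178). I'll work out its lengthwise offset in the grip and place it.

```bash
cat >> h.py <<'E'
def intool(s,uv,z):
    o=env.observe(); P=ray(s,uv,z); return (P-np.array(o["position"]))@np.array(o["orientation"])
def place(u,v,yaw,off,zt,op,zlow):
    # off: part centre ahead of TCP along tool x
    x,y,_=bw(u,v,0); x-=off*np.cos(yaw); y-=off*np.sin(yaw)
    p=np.array(env.observe()["position"]); env.move_straight([p[0],p[1],110],speed=200)
    env.reach([x,y,110],Rz(yaw)); env.move_straight([x,y,zt+8],speed=120)
    h=env.move_straight([x,y,zlow],speed=20,stop_force=4); st(("down",h))
    env.command_gripper(op); st("rel")
    env.move_straight([x,y,110],speed=200)
E
python3 - <<'E'
from h import *
s=dict(np.load("pics/g1.npz"))
T=intool(s,[[214,61],[343,61],[278,178]],24); print(np.round(T,1))
off=(T[0,0]-100+T[1,0]-100)/2; off2=T[2,0]-55; print(off,off2)
off=np.clip((off+off2)/2,-5,8)
place(6.5,82.5,B,off,35,0.72,32)
p=env.observe()["position"]; env.reach([495,17,200],Rz(0)); look("b1"); st()
E
```

```text
[[ 99.9 -22.9   0.8]
 [ 99.9  23.5   0.8]
 [ 57.    0.2   0.8]]
-0.11890128394392008 2.0390974060826608
('down', True) 10.56 [565.4  98.7  34.6] F [-1.6  0.6  5.9] op 0.552
rel 10.85 [564.7  98.7  33.7] F [ 0.4 -0.7  0.1] op 0.722
 12.05 [495.   17.6 198.3] F [-0.8 -0.1 -0.2] op 0.721
```

View pics/b1.png

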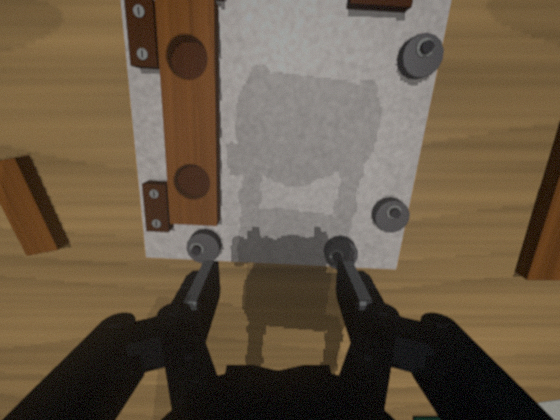

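```bash
python3 - <<'E'
from h import *
s=dict(np.load("pics/b1.npz")); P=ray(s,[[188,57],[192,181]],32)[:,:2]-C; print("bores in board",np.c_[P@AX,P@AY])
P=ray(s,[[166,226],[217,223]],32)[:,:2]-C; print("near end corners",np.c_[P@AX,P@AY])
x,y,yaw=464.8,433,-0.057
env.command_gripper(1.0,50)
env.reach([x-45,y,170],Rz(yaw)); look("r1")
s=dict(np.load("pics/r1.npz")); st()
E
```

```text
bores in board [[ 61.1238826   80.95661205]
 [-47.80302942  81.73075496]]
near end corners [[-96.63265988 110.21186193]
 [-90.4988438   57.88629803]]
 14.03 [420.7 432.  170.2] F [ 0.  -1.2 -0.6] op 0.997
```

View pics/r1.png

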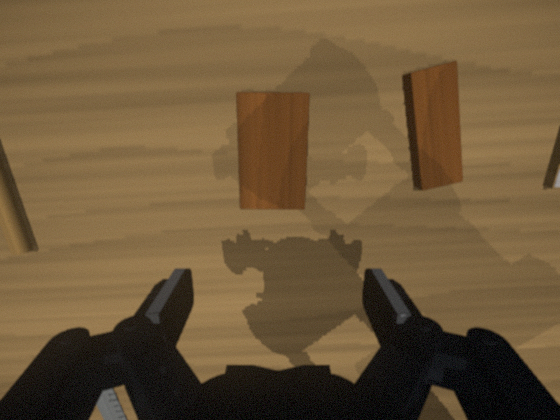

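The hinge stile lies at u≈6.7, v≈81.5, as planned. The wide rail's top corners are (236,92), (310,93), (306,209), (240,208), and the narrow rail is on the right. Next I'll grip the wide rail.

```bash
python3 - <<'E'
from h import *
s=dict(np.load("pics/r1.npz"))
for q in ([[236,92],[310,93],[306,209],[240,208]],[[411,73],[456,62],[462,183],[421,189]]):
    P=ray(s,q,20)[:,:2]; m=P.mean(0); d=(P[0]+P[1]-P[2]-P[3])/2; print(np.round(m,1),"len",np.linalg.norm(d),"w",np.linalg.norm((P[0]+P[3]-P[1]-P[2])/2),"yaw",np.arctan2(d[1],d[0]))
P=ray(s,[[236,92],[310,93],[306,209],[240,208]],20)[:,:2]; m=P.mean(0)
x,y=m*0.5+np.array([464.8,433])*0.5; yaw=-0.057
assert np.hypot(*(m-[464.8,433]))<8
env.move_straight([x,y,60],speed=200,rotation=Rz(yaw)); env.move_straight([x,y,24],speed=60); st()
env.command_gripper(0.5,50); st("closed")
env.move_straight([x,y,30],speed=60);st("up")
look("g2")
E
```

```text
[466.3 433.6] len 102.2970630709475 w 62.228256387585944 yaw -0.06259183798661748
[478.4 289.2] len 102.310374004295 w 36.798296174164534 yaw 0.18042100874496253
 15.53 [465.7 433.4  24. ] F [-0.7  0.2  0.2] op 1.001
closed 15.88 [465.9 433.6  24.8] F [-0.1 -0.3  3.6] op 0.712
up 16.12 [465.6 433.4  30.3] F [-0.9  0.2 -1.4] op 0.715
```

View pics/g2.png

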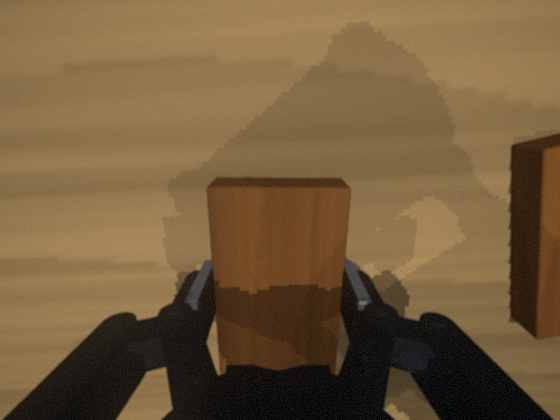

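```bash
python3 - <<'E'
from h import *
s=dict(np.load("pics/g2.npz"))
T=intool(s,[[209,187],[349,187]],26); print(np.round(T,1)); off=np.clip(T[:,0].mean()-52,-5,5); print(off)
place(75.5,3.0,B+np.pi/2,off,38,0.88,34)
env.reach([478.4-50,289.2-9,170],Rz(0.18)); look("b2"); st()
E
```

```text
[[ 52.5 -29.1   4. ]
 [ 52.5  29.8   4. ]]
0.4940510744751663
('down', True) 19.89 [630.8  14.9  36.8] F [-0.8 -0.2  4.8] op 0.711
rel 20.18 [630.1  15.   35.7] F [-0.1  0.2  0.5] op 0.88
 22.38 [428.7 279.8 169.6] F [ 0.2  0.8 -0.2] op 0.879
```

View pics/b2.png

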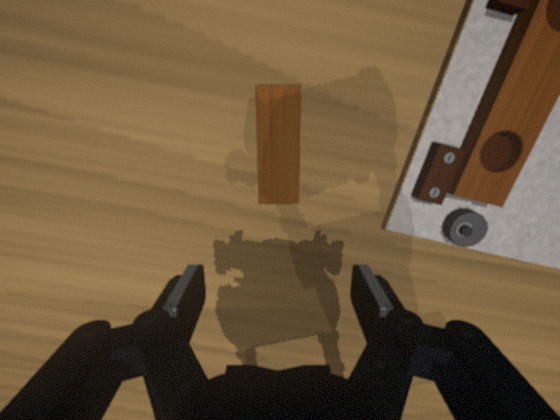

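The wide rail is down on the board. The narrow rail's corners are (256,85), (301,84), (299,203), (259,204). Next I'll grip it.

```bash
python3 - <<'E'
from h import *
s=dict(np.load("pics/b2.npz"))
P=ray(s,[[256,85],[301,84],[299,203],[259,204]],20)[:,:2]; m=P.mean(0); d=(P[0]+P[1]-P[2]-P[3])/2; yaw=np.arctan2(d[1],d[0]); print(m,np.linalg.norm(d),yaw)
assert np.hypot(*(m-[478,288.5]))<6
x,y=m*0.6+np.array([476.9,287.6])*0.4
env.command_gripper(0.68,50)
env.move_straight([x,y,60],speed=200,rotation=Rz(yaw)); env.move_straight([x,y,26],speed=60); st()
env.command_gripper(0.2,50); st("closed")
env.move_straight([x,y,32],speed=60);st("up")
look("g3")
E
```

```text
[479.06356595 287.89228159] 103.26973398647145 0.18620117397951447
 24.18 [478.3 287.8  25.9] F [-0.7 -0.5  0.1] op 0.677
closed 24.49 [478.6 287.9  26.6] F [-1.   0.5  2.8] op 0.431
up 24.74 [478.4 287.9  32.4] F [ 0.6 -0.3 -0.4] op 0.432
```

View pics/g3.png

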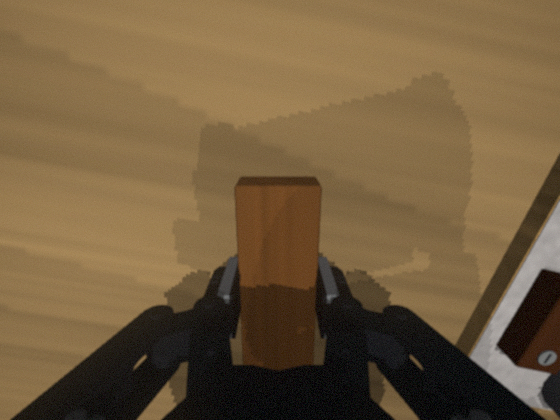

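```bash
python3 - <<'E'
from h import *
s=dict(np.load("pics/g3.npz"))
T=intool(s,[[236,185],[320,185]],26); print(np.round(T,1)); off=np.clip(T[:,0].mean()-52,-5,5); print(off)
place(-74.5,3.0,B+np.pi/2,off,39,0.6,35)
env.reach([510,0,240],Rz(B)); look("b3"); st()
env.command_gripper(0.8,50)
env.reach([440,-291,170],Rz(-0.01)); look("s2")
E
```

```text
[[ 52.8 -17.8   6.2]
 [ 52.9  18.1   6.2]]
0.8533998219758132
('down', True) 28.1 [481.1  22.8  38.6] F [-0.3  0.2  5.6] op 0.433
rel 28.39 [480.6  22.8  37.9] F [ 0.1 -1.  -0.7] op 0.6
 30.32 [5.096e+02 1.000e-01 2.390e+02] F [0.5 0.1 0.3] op 0.602
```

View pics/b3.png

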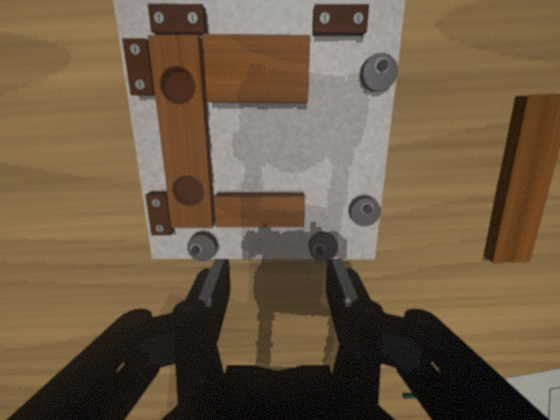

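View pics/s2.png

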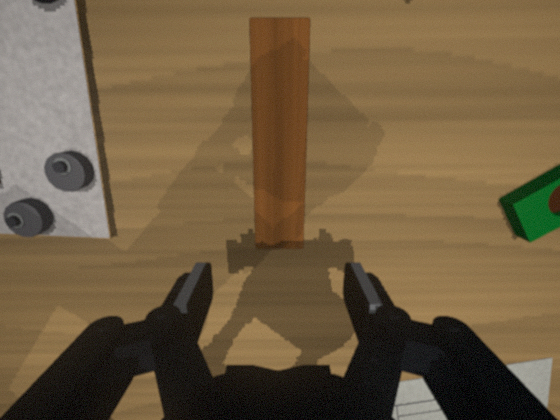

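In b3 the hinge stile and both rails lie square and butted up. The wide rail's free end is at column 309 and the narrow one's at 304. The plain stile in s2 spans rows 18–247.

```bash
python3 - <<'E'
from h import *
np.set_printoptions(suppress=True,precision=1)
s=dict(np.load("pics/b3.npz"))
def bd(q):
    P=ray(s,q,32)[:,:2]-C; return np.c_[P@AX,P@AY]
print("wide",bd([[203,36],[309,36],[308,101],[205,101]])); print("narrow",bd([[215,193],[304,194],[303,225],[215,226]]))
print("hinge",bd([[149,36],[200,36],[213,227],[170,228]]), "bores",bd([[178,85],[188,190]]).mean(0))
s=dict(np.load("pics/s2.npz"))
P=ray(s,[[250,18],[310,18],[303,247],[256,247]],20)[:,:2]; m=P.mean(0); d=(P[0]+P[1]-P[2]-P[3])/2; yaw=np.arctan2(d[1],d[0]); print(m,np.linalg.norm(d),yaw)
assert np.hypot(*(m-[489.5,-290.7]))<6
x,y=m*0.6+np.array([489.5,-290.7])*0.4
env.move_straight([x,y,60],speed=200,rotation=Rz(yaw)); env.move_straight([x,y,25],speed=60); st()
env.command_gripper(0.3,50); st("closed")
env.move_straight([x,y,31],speed=60);st("up")
look("g4")
E
```

```text
wide [[104.8  52.8]
 [105.  -48.8]
 [ 46.4 -49.9]
 [ 46.3  55.4]]
narrow [[-51.2  51.7]
 [-52.2 -48.8]
 [-89.9 -48.8]
 [-91.3  54.4]]
hinge [[104.8 104.6]
 [104.8  55.7]
 [-92.5  56.8]
 [-93.9 107.4]] bores [ 6.8 81.6]
[ 493.  -292.6] 196.61314682795978 -0.008769381553960481
 33.34 [ 491.7 -291.9   24.9] F [-0.2  0.1  0.8] op 0.8
closed 33.66 [ 492.  -292.1   25.6] F [-0.  -0.5  4.1] op 0.551
up 33.91 [ 491.7 -291.9   31.3] F [ 1.1 -0.1 -1.2] op 0.552
```

View pics/g4.png

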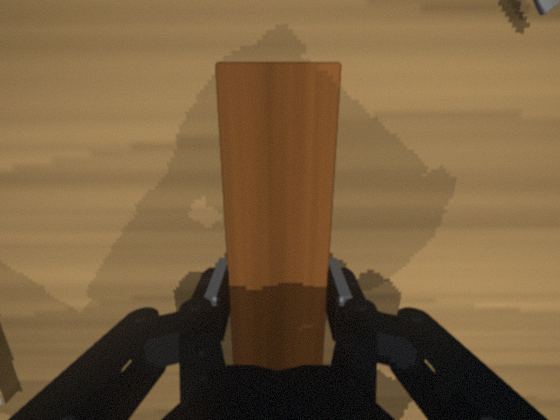

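```bash
python3 - <<'E'
from h import *
s=dict(np.load("pics/g4.npz"))
T=intool(s,[[217,63],[341,63]],26); print(np.round(T,1)); off=np.clip(T[:,0].mean()-100,-6,6); print(off)
place(6.5,-75.5,B,off,38,0.72,34)
env.reach([510,0,240],Rz(B)); look("b4"); st()
E
```

```text
[[ 99.7 -22.6   5.1]
 [ 99.8  23.6   5.1]]
-0.251224557271712
('down', True) 36.62 [558.  -59.1  37.6] F [-0.5  0.8  6.1] op 0.551
rel 36.91 [557.4 -59.   36.7] F [ 0.3  0.1 -0.2] op 0.721
 38.12 [ 5.096e+02 -4.000e-01  2.376e+02] F [-0.2 -0.2 -0.6] op 0.72
```

View pics/b4.png

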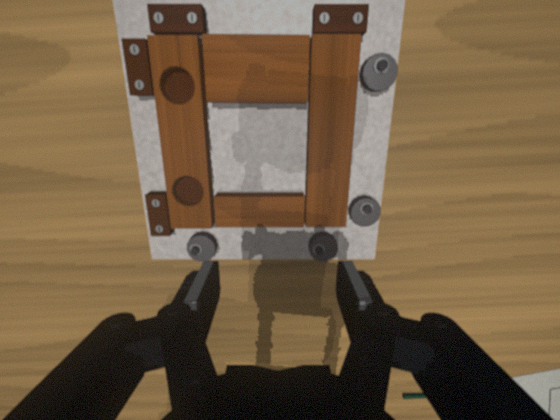

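The frame is closed up with all four parts in place. I'll back the arm off and cross-check in the independent top and scene views.

```bash
python3 - <<'E'
from h import *
np.set_printoptions(suppress=True,precision=1)
s=dict(np.load("pics/b4.npz"))
P=ray(s,[[313,35],[361,35],[349,226],[306,226]],32)[:,:2]-C; print("plain",np.c_[P@AX,P@AY])
env.reach([300,-400,250],Rz(-0.5))
t=env.snapshot("top"); c=env.snapshot("scene")
a=cv2.resize(t["image"][160:290,190:330],(420,390),interpolation=cv2.INTER_CUBIC); b=cv2.resize(c["image"][130:250,225:365],(455,390),interpolation=cv2.INTER_CUBIC)
cv2.imwrite("pics/f.png",np.hstack([a,b])[:,:755,::-1])
h=cv2.cvtColor(t["image"],cv2.COLOR_RGB2HSV)
m=((h[:,:,0]<18)&(h[:,:,1]>115)&(h[:,:,2]>115)).astype(np.uint8)*255; m[:,:205]=0;m[:,315:]=0;m[:175]=0;m[275:]=0
cc=max(cv2.findContours(m,cv2.RETR_EXTERNAL,cv2.CHAIN_APPROX_NONE)[0],key=cv2.contourArea); r=rectw(t,cc,32); print(r,[ (r[0]-C)@AX,(r[0]-C)@AY])
st()
E
```

```text
plain [[ 105.7  -53. ]
 [ 105.7  -98.9]
 [ -90.9 -102.8]
 [ -90.9  -52.5]]
(array([560.7,  -4.8]), (198.7765655517578, 149.96670532226562), np.float64(-0.054390537891015)) [np.float64(6.612527506177476), np.float64(-21.09567202818873)]
 39.88 [ 300.8 -399.4  250. ] F [ 1.3 -0.7 -0.5] op 0.719
```

View pics/f.png

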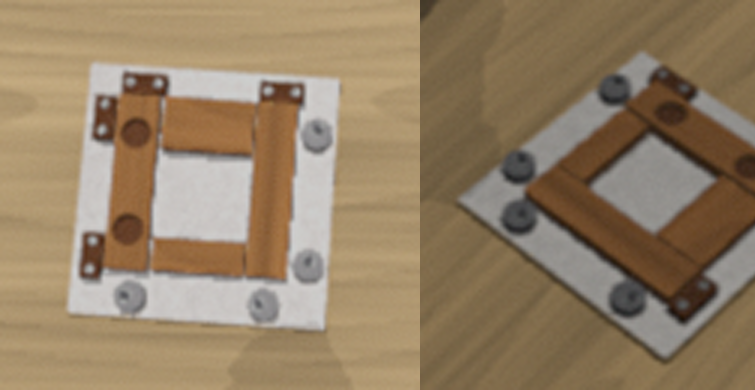

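```bash
python3 -c "
from h import *
env.hold(0.5); env.close_job(); st()"
```

```text
the job is handed in; nothing more can be done
the job is handed in; nothing more can be done
```

The door frame is laid out on the board and the job is handed in, at about 40 s of the 112 s allowed. No verdict was reported. I placed the parts in the order hinge stile (left, bores up), wide rail (far end), narrow rail (near end), plain stile (right).

**Last checks:**
- **Fit:** in the wrist and top views the parts look square and flat. The measured gaps are about 3–5 mm to the blocks and 2–4 mm at the rail ends, against the 10 mm allowed.
- **Squareness:** the top view gave a frame angle of −0.0544 rad against the board's −0.0545. That contour took in only three of the four parts, the two rails and the plain stile (199 × 150 mm), so it does not cover the hinge stile.
- **Hinge stile:** its middle, from the two bores in the wrist view, is 6.8 mm beyond the board's middle and 81.6 mm to its left. The plan was 6.5 and 82.5 mm.
- **Bystanders:** the arm's moves kept clear of the hole saw and the screwdriver, but I did not measure their positions again at the end.

**Disagreements:** my first line fit of the board's near edge was wrong because the mask ran into a shadow, so I refitted it before moving anything. The wrist and top views differed by up to about 4 mm. The fingertips touched the bench lightly while closing on the parts, with 12 N at most.

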